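# Hold a mended tile sherd pressed in the joining jig

## Robot

A 6-joint arm with a two-finger parallel gripper is mounted at the origin on the work surface. World frame = base frame: x ahead of the robot, y to its left, z up, the work surface at z = 0. Lengths are in m, angles in rad, forces in N, time in s.
With the tool pointing down it reaches from about 0.25 to 0.775 m from the base axis. Payload 4 kg.
Tool frame: the origin (TCP) lies between the finger pads; the fingertips stand 14 mm ahead of it and the grasp point (between the pads) lies 5 mm behind it (tip_reach is the distance from the TCP to the fingertips, in m); z points along the fingers, y is the line along which they close (so a half turn about z gives the same grasp; the last joint's range is limited). The gripper opens to 94 mm and grips with 3 to 60 N. Pads are 16 mm wide; open, the fingers measure 119 mm over their backs; the gripper's body (75 mm by 177 mm) begins 78 mm behind the grasp point.
Start: joints at [-1.372, 0.087, 1.371, -0, 1.684, -0.103], TCP at [0.163, -0.525, 0.22] pointing down, gripper open.
Joint ranges: [-3.1, 3.1], [-0.76, 2.03], [0.27, 2.55], [-1.08, 4.22], [0.17, 2.65], [-2.57, 2.57]. Speed limits (rad/s): [2.79, 2.79, 3.14, 3.14, 3.14, 3.14].

## Interface

Orientations are given as [roll, pitch, yaw] about the fixed x, y, z axes, in that order (R = Rz(yaw) Ry(pitch) Rx(roll)).
In Python, from bench import * gives the robot as it stands. The module is installed in compiled form; this text tells all that it offers.
- The arm moves only by the tool servo_tool, never from a script. Its argument "targets" is a list of rows, each a list of 4 numbers: the shift along the tool's x, y, z in cm, then the turn about the tool's z in degrees. A call has 1 to 8 rows; each row is the pose to reach, as a shift and turn from the pose commanded when the call began, along the tool's axes at that moment; what a row does not reach only later rows make up. A row lasts 1/8 s, in which the tool goes at most 62.5 mm and 10.7 degrees, less where a joint would pass 70% of its speed; a pose out of reach is approached as far as the arm can. A call with a gripper value outside its range is refused whole. "claw" is the closure in counts, from 0 (fully open) to 255 (shut), set as the call begins (left out, the last holds). The fingers move at their own pace and stop on an object; the grip force is fixed at half the most. Time passes only in rows, so rows that repeat a pose let the fingers close. It gives the time, the measured TCP pose, the force, the opening and the grip force at its end, in the units of the state.
- get_obs(): the state, without advancing time (a new reading comes with each control period).
- snapshot(name): name is "scene" or "top" or "wrist"; returns the picture (480x640x3 uint8, blue, green, red); there is no depth.
- camera_model(name): a dict with "camera_matrix" (3x3 intrinsics, pixels), "camera_from_world" (4x4, takes a point from world to camera coordinates). Camera axes: x right, y up, looking along -z (the intrinsics and any distortion apply to the point x, -y, -z); pixel columns grow to the right and rows downward; lengths in m; the calibration is good to about 2 mm. A picture is of the moment at which its call begins: read the wrist's pose just before it. camera_model takes no time and is no camera call; for the wrist camera it gives the pose at the moment of the call.
- close_job(): hands the job in; it is judged then, once.
The state is a dict: "time": time; "joint_positions": joint angles; "qvel": joint speeds; "joint_torque": joint torques, N m; "tool_pos": TCP position; "ee_rot": TCP orientation; "wrist_force": force on the tool from outside, world axes, zero at the start; "wrist_torque": the same for the moment, N m; "width": finger opening in m; "finger_force": force on a finger pad.
Only numpy, scipy, OpenCV 4.12 (cv2) and the standard library are available. Lean on these libraries where they do the work, as an engineer would, in place of code of your own. Each camera call takes 0.05 s, during which the arm holds its last target. There are 200 camera calls.

## Task

Lay the loose terracotta sherd with the white stripe flat in the joining jig and let go of it, its full-width break edge facing the matching edge of the held tile and the sides and stripe in line. Then push the spring clamp by its red handle so that the pad shuts the joint completely and the clamp's sleeve stands in the green part of the pad's rod, never running the rod right in to its stop, and finish while still holding the clamp there, touching the sherd with nothing but the jig. Leave the other sherds, bottle, mug, brush and scale bar where they are.

Things in the scene. Friction and masses are not known exactly. Their poses are not given: they have to be found in the camera images.
- sherd: Loose terracotta sherd with a white stripe, flat, 18 mm thick, 0.1 kg (varies), on the table at one of 3 places. Origin: centre of underside, z up. Along its y 56 mm (-28 to 28), along x 46 mm wide with parallel sides from y -28 to 14, then narrowing to 34 at the +y end. Full-width end y = -28 is the break edge. Stripe (7 wide) along y at x = +10. Its yaw is within 0.7 rad of 0; grip it across x.
- sherd_break (a point): Middle of the sherd's break edge, at the level of its underside (sherd frame 0, -28, 0 mm).
- jig: Joining jig, fixed: plywood board 150 mm (x) by 350 mm (y -170 to 180), flat top 20 mm above the table. Origin at table level. Its y points to the robot's left, within 0.2 rad. On its centre line x = 0, from -y to +y: end stop 30 mm high, held tile, open bay with cork inlay (no side walls) for the sherd, spring pad, clamp. Clamp and pad slide along its y.
- tile: The mating tile piece, terracotta with a white stripe that the sherd's stripe continues, fixed on the board's top; 46 mm wide, 59 long, 18 thick. Origin: middle of its break edge at its underside; it lies on the -y side of that, axes as the jig's. Cheeks 14 mm high hold its sides from 19 mm behind the break edge.
- jig_joint (a point): Middle of the held tile's break edge, on the board's top (jig frame 0, -85, 20 mm); axes as the jig's. The sherd is home when its break edge middle is here and its y axis is along the jig's y.
- clamp (a joint): Travel of the clamp carriage from rest, m, 0 to 0.110; grows as it is pushed along the jig's -y, towards the tile. A return spring pushes back with 3 N at rest to 6 N at full travel: it goes home when let go. The carriage is a grey block 60 (x) x 50 (y) mm, its top 25 mm above the board.
- clamp_handle (a point): Middle of the top edge of the carriage's upright red handle plate: 44 mm wide (jig x), 12 mm thick (jig y), standing from 25 to 79 mm above the board, so its top is 99 mm above the table. Can be pinched from above across its 12 mm or pushed from its +y side. At rest at jig y = +135 mm; moves with the carriage.
- pad (a joint): How far the pad is pushed back towards the carriage, m, 0 (free) to 0.045 (its stop). Its rod slides into the carriage's aluminium sleeve: 12 mm of white, then 16 mm of green, then red; sleeve mouth in the green = 0.012 to 0.028. Spring: 1 N at 0 plus 0.25 N per mm (6 N mid-green). With the sherd home, each mm of clamp travel adds 1 mm here.
- pad_face (a point): Middle of the front face of the black pad (40 mm wide, 16 mm high) that pushes on the sherd's narrow +y end. At rest at jig y = +27 mm; with the sherd home it first touches at jig y = -29 mm, that is after 56 mm of clamp travel. It moves with the carriage and the pad.
- sherd_grey: same outline as the terracotta sherd (46 x 56 x 18 mm) but grey, without a stripe; a bystander, lying flat on the table; origin at the centre of its underside
- sherd_dark: same outline as the terracotta sherd (46 x 56 x 18 mm) but dark brown, without a stripe; a bystander, lying flat on the table; origin at the centre of its underside
- glue: Small adhesive bottle with an orange cap, 44 mm wide, 100 mm high; a bystander beyond the jig; origin under its centre.
- mug: Blue mug, 80 mm wide, 90 mm high; a bystander beyond the jig; origin under its centre.
- brush: Finds brush lying flat along its own x, about 200 mm long, 42 mm wide, 20 mm high; a bystander beyond the jig; origin under its middle.
- scale_bar: Black and white photo scale bar lying flat, 100 x 20 x 8 mm, long along its own x; a bystander beyond the jig; origin under its centre.
Mind the look-alikes: they are no part of the job. What is shaped like the sherd but purple is not meant.

How it is judged:
By the outcome, as a careful person would: the job done as asked, in the order asked, and still so for the second after the job is handed in, while the arm keeps its last pose, push and grip.
It also fails if it takes over 51 s, if anything falls off the work surface, if the arm or the gripper's body presses on something with over 40 N, if the wrist force passes 120 N, or if a joint passes its speed limit or range.

## Working session

There is one attempt and no reset: what is moved stays moved. The work goes in short steps, Python scripts to look and compute and a tool call to move; the robot and the scene stay as the last step left them, time stands still between calls to the robot, and variables do not carry over. Pictures are saved under pics/ and viewed, at most 11 in all, crops included, and the job is handed in when it is done.

Besides the shell and the picture viewer there is one more tool, called after "Emit:" in YAML: its name, and indented under it one key for each argument. servo_tool: Moves the arm, as the interface text tells. Its arguments: {"type":"object","properties":{"targets":{"type":"array"},"claw":{"type":"number"}},"required":["targets"]}

```bash
mkdir -p pics
python3 - <<'E'
from bench import *
import cv2,numpy as np
for n in("top","scene"):
    cv2.imwrite(f"pics/{n}0.png",snapshot(n)); m=camera_model(n); print(n,m)
o=get_obs();print(o["time"],o["tool_pos"],o["ee_rot"])
E
```

```text
top {'camera_matrix': array([[481.34970557,   0.        , 318.72881998],
       [  0.        , 481.34970557, 234.09732264],
       [  0.        ,   0.        ,   1.        ]]), 'camera_from_world': array([[ 1.11597403e-03, -9.99859572e-01, -1.67209675e-02,
        -2.28235061e-02],
       [ 9.99294345e-01,  4.87255253e-04,  3.75576182e-02,
        -5.79746728e-01],
       [-3.75441966e-02, -1.67510816e-02,  9.99154560e-01,
        -1.15734650e+00],
       [ 0.00000000e+00,  0.00000000e+00,  0.00000000e+00,
         1.00000000e+00]])}
scene {'camera_matrix': array([[561.53861254,   0.        , 323.31153967],
       [  0.        , 561.53861254, 245.19459609],
       [  0.        ,   0.        ,   1.        ]]), 'camera_from_world': array([[ 0.83321385,  0.55292785, -0.00504648, -0.46457204],
       [-0.46158733,  0.70053875,  0.54422661,  0.25953443],
       [ 0.30445331, -0.45112776,  0.83892308, -1.41510104],
       [ 0.        ,  0.        ,  0.        ,  1.        ]])}
0.1 [ 0.16336849 -0.52468886  0.21841652] [-3.13960745e+00 -1.95027393e-04  3.01794399e-01]
```

View pics/top0.png

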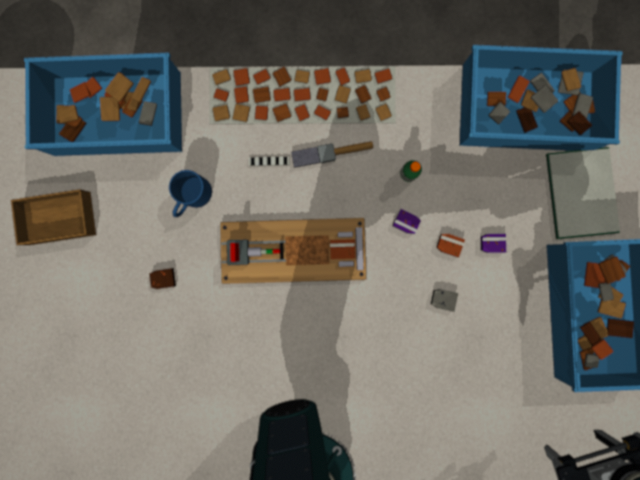

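View pics/scene0.png

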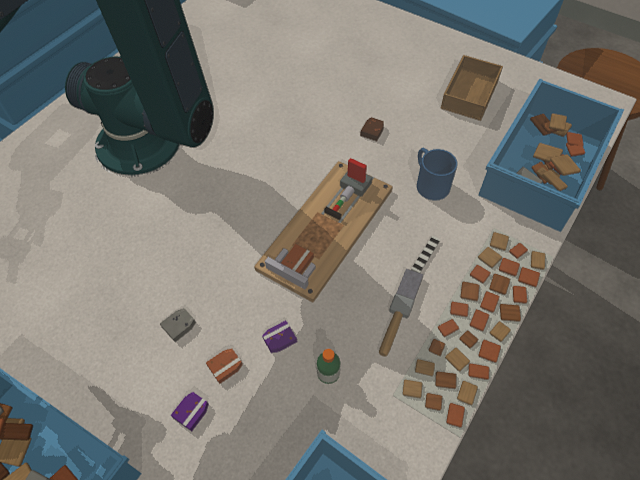

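Candidates for the sherd in the top view:
- Terracotta with white stripe at (451,243). I choose this one.
- Purple with white stripe at (406,221) and (493,243), not meant.
- Grey at (444,298) and dark at (162,278), both without a stripe.
- Loose rows of fragments at about (300,95), and the held tile at (342,247) in the jig.

The jig's end stop and tile are on the right (-y) and the red handle is on the left, at (235,250).

```bash
cat > h.py <<'E'
from bench import *
import cv2,numpy as np
def ray(m,px,z):
    K,T=m["camera_matrix"],m["camera_from_world"]
    d=np.linalg.solve(K,np.c_[px,np.ones(len(px))].T); d=d*np.array([[1],[-1],[-1]])
    R=T[:3,:3]; c=-R.T@T[:3,3]; w=(R.T@d).T
    return c+w*((z-c[2])/w[:,2])[:,None]
def terra(im,lo=(4,110,60),hi=(14,255,255)):
    return cv2.inRange(cv2.cvtColor(im,cv2.COLOR_BGR2HSV),lo,hi)
E
python3 - <<'E'
from h import *
im=cv2.imread("pics/top0.png"); m=camera_model("top")
hsv=cv2.cvtColor(im,cv2.COLOR_BGR2HSV)
for p in[(451,250),(449,236),(451,241),(342,255),(342,240),(233,243),(493,245),(300,275),(300,250)]: print(p,hsv[p[1],p[0]])
print(ray(m,np.array([[451,243.]]),.018), ray(m,np.array([[342,247],[235,250.],[227,251],[356,250]]),.04))
k=terra(im); n,l,s,c=cv2.connectedComponentsWithStats(k)
for i in range(1,n):
    if s[i,4]>20 and 150<c[i][1]<320 and 100<c[i][0]<530: print(s[i],c[i])
a=cv2.resize(im[205:310,395:520],None,fx=4,fy=4,interpolation=2); b=cv2.resize(im[205:300,210:380],None,fx=3,fy=3,interpolation=2)
out=np.zeros((420,510+0,3),np.uint8);
cv2.imwrite("pics/crop0.png",a)
E
```

```text
(451, 250) [ 10 207 122]
(449, 236) [  9 181 121]
(451, 241) [ 14  49 150]
(342, 255) [  9 210  90]
(342, 240) [ 10 194  92]
(233, 243) [  1 208 125]
(493, 245) [139 197  96]
(300, 275) [ 17 143 116]
(300, 250) [ 14 170  93]
[[ 0.55827508 -0.33983236  0.018     ]] [[ 0.54820084 -0.07784401  0.04      ]
 [ 0.54085688  0.17554329  0.04      ]
 [ 0.53846827  0.194544    0.04      ]
 [ 0.54115477 -0.11085278  0.04      ]]
[410 161  11  10  79] [415.29113924 165.88607595]
[442 234  22   8  68] [453.33823529 236.98529412]
[ 285  236   71   29 1617] [316.84291899 249.85466914]
[437 239  25  18 280] [449.03571429 247.44642857]
[273 248   7   7  30] [275.63333333 251.1       ]
[155 270  12   7  40] [162.075 272.475]
[150 272  12  16  73] [154.39726027 282.43835616]
```

View pics/crop0.png

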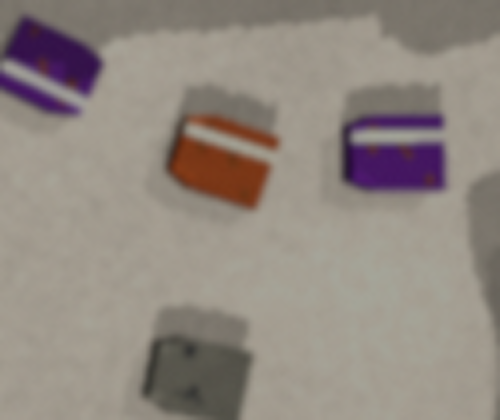

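The crop confirms it: an unpurpled terracotta sherd with its stripe on the +x side and its narrow end to the left, at yaw of about -0.25. It lies near (0.558, -0.340). I'm moving the wrist over it.

Emit:
servo_tool:
  targets:
    - [6, -1, 0, -9]
    - [12, -2, 0, -18]
    - [18, -3, 0, -27]
    - [24, -4, 0, -36]
    - [30, -5, 0, -45]
    - [36, -6, 0, -54]
    - [42, -6, 0, -58]
    - [42, -6, 0, -58]
  claw: 0

```text
time: 1.1
tool_pos: [0.5495, -0.3404, 0.2169]
ee_rot: [-3.139, -0.002, 1.32]
wrist_force: [-0.7, -0.7, -0.6]
width: 0.094
finger_force: 0.0
```

Run:
```python
from h import *
m=camera_model("wrist"); im=snapshot("wrist"); cv2.imwrite("pics/w1.png",im)
o=get_obs();print(o["time"],o["tool_pos"],o["ee_rot"],m["camera_from_world"])
print(m["camera_matrix"])
np.savez("w1.npz",**m)
```

```text
1.15 [ 0.54767105 -0.3416986   0.21752384] [-3.13851082e+00 -7.81312989e-04  1.31685498e+00] [[ 0.96857896 -0.24870274 -0.001321   -0.61718679]
 [ 0.23985807  0.93551097 -0.25939801  0.21282189]
 [ 0.0657488   0.25093061  0.9657696  -0.33871543]
 [ 0.          0.          0.          1.        ]]
[[430.65333544   0.         323.56692684]
 [  0.         430.65333544 241.11301222]
 [  0.           0.           1.        ]]
```

View pics/w1.png

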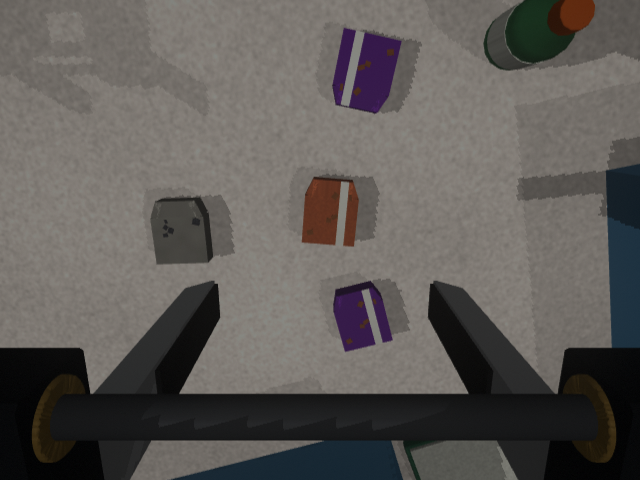

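The sherd is in the wrist view at (330,211), with its break edge at the bottom (row ~245). The purple decoys are at (366,70) and (362,317), and grey is at (182,230). Next I measure it exactly.

```bash
cat >> h.py <<'E'
def sherdfit(im,m,box,z,vmin):
    """fit sherd top face: stripe direction, side lines, break edge (world, at plane z)"""
    x0,y0,x1,y1=box; k=terra(im,(2,110,vmin),(16,255,255)); b=np.zeros_like(k); b[y0:y1,x0:x1]=k[y0:y1,x0:x1]
    k=cv2.morphologyEx(b,cv2.MORPH_CLOSE,np.ones((17,17),np.uint8))
    c=max(cv2.findContours(k,cv2.RETR_EXTERNAL,cv2.CHAIN_APPROX_NONE)[0],key=cv2.contourArea)[:,0].astype(float)
    P=ray(m,c,z)[:,:2]; r=cv2.minAreaRect(P.astype(np.float32)*1000); return P,r,k
E
python3 - <<'E'
from h import *
im=cv2.imread("pics/w1.png"); m=dict(np.load("w1.npz"))
hsv=cv2.cvtColor(im,cv2.COLOR_BGR2HSV)
print([hsv[p[1],p[0]].tolist() for p in[(330,181),(325,200),(340,200),(354,200),(310,225)]])
P,r,k=sherdfit(im,m,(285,165,380,255),.018,75)
print(r, P.min(0),P.max(0)); b=cv2.boxPoints(r)/1000; print(b)
# stripe direction
w=cv2.inRange(hsv,(0,0,110),(180,70,255)); w[:,:330]=0; w[:,362:]=0; w[:182]=0; w[244:]=0
w&=cv2.erode(k,np.ones((3,3)))
ys,xs=np.nonzero(w); S=ray(m,np.c_[xs,ys].astype(float),.018)[:,:2]
v=cv2.fitLine(S.astype(np.float32),cv2.DIST_L2,0,.01,.01).ravel(); print(len(S),v, "yaw",np.arctan2(-v[0],v[1]))
E
```

```text
[[8, 165, 94], [8, 170, 93], [26, 15, 132], [8, 164, 92], [8, 166, 92]]
((556.0498046875, -338.9083251953125), (55.37604904174805, 45.696659088134766), 70.89279174804688) [ 0.526036   -0.37186738] [ 0.58171091 -0.30742353]
[[ 0.52539694 -0.35759187]
 [ 0.56857604 -0.37255004]
 [ 0.58670264 -0.3202248 ]
 [ 0.54352355 -0.3052666 ]]
487 [ 0.32792804  0.9447027   0.5656333  -0.341714  ] yaw -0.33410951
```

Emit:
servo_tool:
  targets:
    - [0.5, 0.7, 4, 4.6]
    - [0.5, 0.7, 9, 4.6]
    - [0.5, 0.7, 13, 4.6]
    - [0.5, 0.7, 15, 4.6]
    - [0.5, 0.7, 15, 4.6]
    - [0.5, 0.7, 15, 4.6]

```text
time: 1.9
tool_pos: [0.5555, -0.3411, 0.072]
ee_rot: [3.138, 0.001, 1.233]
wrist_force: [0.1, 0.2, 0.4]
width: 0.0943
finger_force: 0.0
```

Run:
```python
from h import *
m=camera_model("wrist"); o=get_obs(); im=snapshot("wrist"); cv2.imwrite("pics/w2.png",im); np.savez("w2.npz",**m)
print(o["time"],o["tool_pos"],o["ee_rot"],np.abs(o["qvel"]).max())
o=get_obs();print(o["time"],o["tool_pos"],o["ee_rot"])
hsv=cv2.cvtColor(im,cv2.COLOR_BGR2HSV)
k=terra(im,(2,110,75),(16,255,255)); n,l,s,c=cv2.connectedComponentsWithStats(k); print([ (a.tolist()) for a in s[1:] if a[4]>200])
P,r,k=sherdfit(im,m,(160,0,480,330),.018,75); print(r)
```

```text
1.9 [ 0.55552119 -0.34114916  0.07198753] [3.13775313e+00 1.29541547e-03 1.23315807e+00] 0.014369048828687671
1.95 [ 0.55581764 -0.34118457  0.07236811] [3.13699821e+00 1.54143369e-03 1.23337104e+00]
[[278, 216, 56, 100, 4677], [347, 259, 17, 56, 874]]
((555.8358764648438, -338.92218017578125), (55.72041702270508, 45.681941986083984), 70.91520690917969)
```

Both views give (0.556, -0.339) at yaw -0.334 with the right size. I'm going down to grip.

Emit:
servo_tool:
  targets:
    - [0.1, 0, 2.5, -0.2]
    - [0.1, 0, 4.5, -0.2]
    - [0.1, 0, 5.4, -0.2]
    - [0.1, 0, 5.4, -0.2]

```text
time: 2.45
tool_pos: [0.5552, -0.3391, 0.0155]
ee_rot: [3.141, 0.0, 1.237]
wrist_force: [-0.2, 0.7, -0.5]
width: 0.0938
finger_force: 0.0
```

Emit:
servo_tool:
  targets:
    - [0, 0, 0, 0]
    - [0, 0, 0, 0]
    - [0, 0, 0, 0]
    - [0, 0, 0, 0]
    - [0, 0, 0, 0]
    - [0, 0, 0, 0]
  claw: 255

```text
time: 3.2
tool_pos: [0.555, -0.3391, 0.0155]
ee_rot: [3.142, 0.0, 1.237]
wrist_force: [-0.0, -0.7, 0.6]
width: 0.0457
finger_force: 30.0
```

Emit:
servo_tool:
  targets:
    - [0, 0, -4, 0]
    - [0, 0, -10, 0]
    - [3, -1, -15, -5]
    - [8, -3, -18.5, -12]
    - [13, -5.5, -18.5, -20]
    - [15.6, -6.5, -18.5, -20.8]
    - [15.6, -6.5, -18.5, -20.8]
    - [15.6, -6.5, -18.5, -20.8]

```text
time: 4.2
tool_pos: [0.5446, -0.1709, 0.2001]
ee_rot: [-3.141, 0.001, 1.6]
wrist_force: [-0.4, -1.0, -1.6]
width: 0.0457
finger_force: 30.0
```

Run:
```python
from h import *
m=camera_model("wrist"); o=get_obs(); im=snapshot("wrist"); cv2.imwrite("pics/w3.png",im); np.savez("w3.npz",**m)
print(o["time"],o["tool_pos"],o["ee_rot"],np.abs(o["qvel"]).max(),o["width"])
```

```text
4.2 [ 0.54457676 -0.17092674  0.20010097] [-3.14100225e+00  5.55640311e-04  1.59991848e+00] 0.016133910315013003 0.04572142316698369
```

View pics/w3.png

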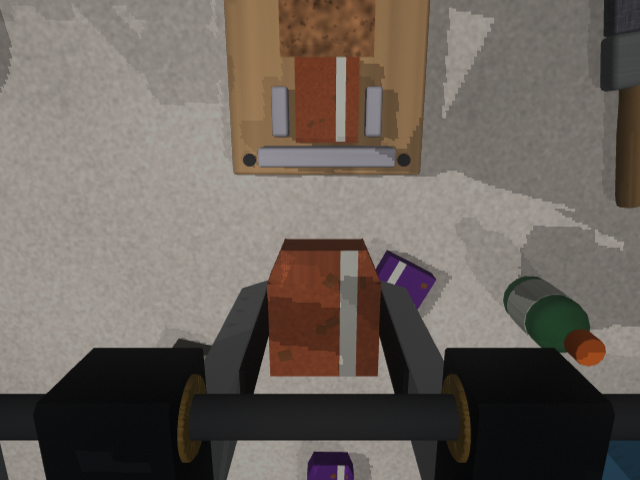

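The view shows the held tile with its break edge at row ~57, sides at columns ~295-360 and stripe at ~341. The sherd is held with its narrow end up, its break edge at row ~376 and its stripe at ~349. Both stripes are on the same side.

Run:
```python
from h import *
im=cv2.imread("pics/w3.png"); m=dict(np.load("w3.npz"))
hsv=cv2.cvtColor(im,cv2.COLOR_BGR2HSV)
for c in(310,325,352): print(c,[hsv[r,c].tolist() for r in(48,52,54,56,58,60,64,100)])
k=terra(im,(2,140,40),(10,255,255))
def fit(box,z):
    x0,y0,x1,y1=box;b=np.zeros_like(k);b[y0:y1,x0:x1]=k[y0:y1,x0:x1]
    b=cv2.morphologyEx(cv2.morphologyEx(b,cv2.MORPH_OPEN,np.ones((3,3))),cv2.MORPH_CLOSE,np.ones((17,17)))
    c=max(cv2.findContours(b,cv2.RETR_EXTERNAL,cv2.CHAIN_APPROX_NONE)[0],key=cv2.contourArea)[:,0].astype(float)
    P=ray(m,c,z)[:,:2]*1000; r=cv2.minAreaRect(P.astype(np.float32)); print(cv2.boundingRect(b),r); print(cv2.boxPoints(r).round(1).tolist()); return b
fit((285,40,372,150),.038)
b=fit((255,249,392,390),.2026)
for nm,box,z in(("tile",(333,62,350,138),.038),("sherd",(336,256,362,372),.2026)):
    x0,y0,x1,y1=box; w=cv2.inRange(hsv[y0:y1,x0:x1],(0,0,90),(180,75,255)); ys,xs=np.nonzero(w)
    S=ray(m,np.c_[xs+x0,ys+y0].astype(float),z)[:,:2]; v=cv2.fitLine(S.astype(np.float32),cv2.DIST_L2,0,.01,.01).ravel(); v[:2]*=np.sign(v[1]); print(nm,len(S),v,"yaw",np.arctan2(-v[0],v[1]))
# board side edges: row-wise wood mask
w=cv2.inRange(hsv,(10,70,60),(22,255,255)); 
L=[];R=[]
for r in range(10,150,4):
    xs=np.nonzero(w[r,200:450])[0]+200; L.append((xs.min(),r)); R.append((xs.max(),r))
for e in(L,R):
    S=ray(m,np.array(e,float),.02)[:,:2]; v=cv2.fitLine(S.astype(np.float32),cv2.DIST_HUBER,0,.01,.01).ravel(); v[:2]*=np.sign(v[1]);print("edge",v,np.arctan2(-v[0],v[1]))
```

```text
310 [[13, 143, 116], [13, 141, 107], [13, 143, 109], [12, 147, 113], [9, 177, 111], [9, 178, 113], [9, 177, 111], [8, 174, 114]]
325 [[13, 142, 81], [13, 142, 97], [13, 142, 106], [12, 148, 107], [9, 178, 113], [9, 178, 109], [8, 175, 111], [8, 174, 114]]
352 [[13, 140, 118], [12, 140, 118], [13, 140, 113], [12, 145, 111], [9, 175, 108], [9, 174, 113], [9, 174, 113], [9, 172, 117]]
(295, 57, 64, 86) ((544.5795288085938, -78.81103515625), (45.712528228759766, 58.36058807373047), 1.6521230936050415)
[[520.9000244140625, -50.29999923706055], [522.5999755859375, -108.5999984741211], [568.2999877929688, -107.30000305175781], [566.5999755859375, -49.0]]
(267, 249, 114, 127) ((536.7083129882812, -170.5979766845703), (29.130977630615234, 55.85778045654297), 1.6393963098526)
[[521.2999877929688, -143.10000610351562], [522.9000244140625, -198.89999389648438], [552.0999755859375, -198.10000610351562], [550.5, -142.3000030517578]]
tile 727 [-0.02888595  0.9995827   0.5545105  -0.07732681] yaw 0.028889969
sherd 1970 [-0.03115825  0.99951446  0.5548939  -0.16946599] yaw 0.031163292
edge [-0.02980942  0.9995556   0.4704416  -0.06293007] 0.02981384
edge [-0.03051053  0.9995344   0.61770713 -0.05587203] 0.030515268
```

Emit:
servo_tool:
  targets:
    - [5, 0.1, 0, 0]
    - [10, 0.2, 0, 0]
    - [14, 0.2, 2, 0]
    - [15.3, 0.2, 6, 0]
    - [15.3, 0.2, 10, 0]
    - [15.3, 0.2, 13.5, 0]
    - [15.3, 0.2, 13.5, 0]
    - [15.3, 0.2, 13.5, 0]

```text
time: 5.25
tool_pos: [0.5433, -0.0183, 0.0668]
ee_rot: [3.14, 0.001, 1.599]
wrist_force: [0.3, 0.0, -1.7]
width: 0.0461
finger_force: 30.0
```

Run:
```python
from h import *
m=camera_model("wrist"); o=get_obs(); im=snapshot("wrist"); cv2.imwrite("pics/w4.png",im); np.savez("w4.npz",**m)
print(o["time"],o["tool_pos"],o["ee_rot"],np.abs(o["qvel"]).max(),o["width"])
```

```text
5.25 [ 0.54328894 -0.01827962  0.06675905] [3.13970657e+00 5.00760833e-04 1.59906854e+00] 0.024341010623592455 0.04610260464438137
```

View pics/w4.png

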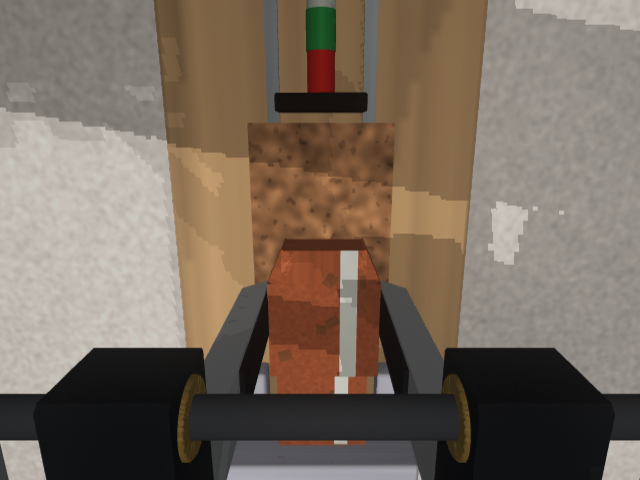

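Emit:
servo_tool:
  targets:
    - [0, -0.1, 1.5, 0]
    - [0, -0.1, 2.5, 0]
    - [0, -0.1, 2.9, 0]
    - [0, -0.1, 3, 0]
    - [0, -0.1, 3, 0]
    - [0, -0.1, 3, 0]

```text
time: 6.05
tool_pos: [0.5414, -0.0174, 0.0356]
ee_rot: [3.141, 0.0, 1.6]
wrist_force: [-0.1, 0.1, -1.5]
width: 0.0457
finger_force: 30.0
```

Run:
```python
from h import *
m=camera_model("wrist"); o=get_obs(); im=snapshot("wrist"); cv2.imwrite("pics/w5.png",im); np.savez("w5.npz",**m)
print(o["time"],o["tool_pos"],o["ee_rot"],o["wrist_force"],o["width"])
o=get_obs();print(o["tool_pos"],o["wrist_force"])
cv2.imwrite("pics/w5c.png",cv2.resize(im[230:470,220:430],None,fx=2.5,fy=2.5))
```

```text
6.05 [ 0.54138638 -0.01739001  0.03558459] [3.14100976e+00 2.07407793e-04 1.60041201e+00] [-0.10282282  0.09964571 -1.50229269] 0.04566061118079816
[ 0.54134429 -0.01738342  0.03554537] [ 0.41384334 -0.62262467 -1.65742703]
```

View pics/w5c.png

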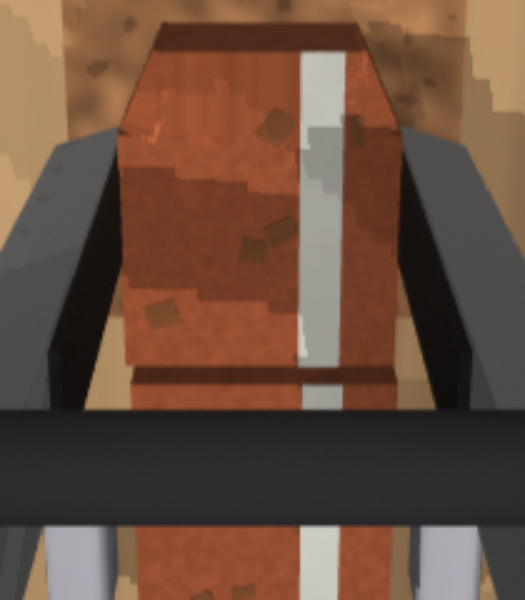

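The crop shows the sherd just short of the tile, with the break face still visible between rows ~365 and 382. The stripes and sides are within about half a millimetre. I'm checking height, gap and lateral offset in numbers.

Run:
```python
from h import *
im=cv2.imread("pics/w5.png"); m=dict(np.load("w5.npz")); g=im.astype(int)
hsv=cv2.cvtColor(im,cv2.COLOR_BGR2HSV)
c=lambda p:(np.array(p,float)/2.5+[220,230]-.3)
P=np.array([c(p) for p in[(125,365),(397,365),(132,382),(396,382),(299,355),(340,355),(302,395),(342,395),(137,595),(391,595)]])
for z in(.038,.042): print(z,(ray(m,P,z)[:,:2]*1000).round(1).tolist())
for x in(285,300,360): print(x,[hsv[r,x,2] for r in range(370,394)])
for r in(374,376,386,388,390): print(r,[tuple(hsv[r,x][[0,2]]) for x in range(266,280,1)],[tuple(hsv[r,x][[0,2]]) for x in range(374,386)])
```

```text
0.038 [[519.7, -45.8], [566.0, -44.5], [520.9, -49.0], [566.1, -47.8], [549.3, -43.0], [556.2, -42.8], [550.1, -50.8], [557.0, -50.6], [521.7, -93.1], [567.9, -91.8]]
0.042 [[520.2, -43.2], [565.4, -41.9], [521.4, -46.4], [565.4, -45.2], [549.0, -40.5], [555.8, -40.3], [549.8, -48.1], [556.5, -47.9], [522.2, -89.4], [567.2, -88.1]]
285 [np.uint8(147), np.uint8(143), np.uint8(143), np.uint8(146), np.uint8(148), np.uint8(142), np.uint8(111), np.uint8(72), np.uint8(72), np.uint8(70), np.uint8(69), np.uint8(72), np.uint8(73), np.uint8(95), np.uint8(133), np.uint8(144), np.uint8(144), np.uint8(145), np.uint8(147), np.uint8(147), np.uint8(146), np.uint8(144), np.uint8(147), np.uint8(121)]
300 [np.uint8(149), np.uint8(149), np.uint8(151), np.uint8(151), np.uint8(151), np.uint8(146), np.uint8(113), np.uint8(74), np.uint8(74), np.uint8(73), np.uint8(74), np.uint8(74), np.uint8(74), np.uint8(97), np.uint8(134), np.uint8(145), np.uint8(145), np.uint8(148), np.uint8(149), np.uint8(151), np.uint8(151), np.uint8(149), np.uint8(148), np.uint8(120)]
360 [np.uint8(113), np.uint8(113), np.uint8(115), 
[... 3605 characters left out ...]
p.uint8(16), np.uint8(178)), (np.uint8(16), np.uint8(176)), (np.uint8(16), np.uint8(178)), (np.uint8(12), np.uint8(165)), (np.uint8(9), np.uint8(152)), (np.uint8(9), np.uint8(152)), (np.uint8(9), np.uint8(152)), (np.uint8(9), np.uint8(151)), (np.uint8(9), np.uint8(149)), (np.uint8(9), np.uint8(147)), (np.uint8(9), np.uint8(147))] [(np.uint8(9), np.uint8(113)), (np.uint8(8), np.uint8(113)), (np.uint8(9), np.uint8(110)), (np.uint8(9), np.uint8(109)), (np.uint8(10), np.uint8(113)), (np.uint8(16), np.uint8(130)), (np.uint8(16), np.uint8(132)), (np.uint8(16), np.uint8(132)), (np.uint8(16), np.uint8(132)), (np.uint8(16), np.uint8(131)), (np.uint8(16), np.uint8(132)), (np.uint8(16), np.uint8(131))]
```

Sherd and tile show the same width, so they are at equal height. The gap is 3.2 mm and the sherd is 0.6 mm off towards -x. I'm correcting that, then letting go and rising.

Emit:
servo_tool:
  targets:
    - [-0.1, 0.06, 0, 0]
    - [-0.2, 0.06, 0, 0]
    - [-0.2, 0.06, 0, 0]
    - [-0.2, 0.06, 0.05, 0]
    - [-0.2, 0.06, 0.05, 0]

```text
time: 6.72
tool_pos: [0.5419, -0.0195, 0.0355]
ee_rot: [3.141, 0.0, 1.6]
wrist_force: [-2.1, -0.6, 2.1]
width: 0.0454
finger_force: 30.0
```

Emit:
servo_tool:
  targets:
    - [0, 0, 0, 0]
    - [0, 0, 0, 0]
    - [0, 0, 0, 0]
    - [0, 0, 0, 0]
    - [0, 0, -1, 0]
    - [0, 0, -5, 0]
    - [0, 0, -10, 0]
    - [0, 0, -10, 0]
  claw: 0

```text
time: 7.72
tool_pos: [0.5453, -0.0198, 0.1414]
ee_rot: [3.13, 0.002, 1.6]
wrist_force: [-0.2, -1.0, -0.6]
width: 0.0935
finger_force: 0.0
```

Emit:
servo_tool:
  targets:
    - [-3, 0, -2, 0]
    - [-6, 0, -3, 0]
    - [-6, 0, -3, 0]
    - [-6, 0, -3, 0]

```text
time: 8.22
tool_pos: [0.543, -0.0788, 0.1639]
ee_rot: [-3.14, -0.001, 1.6]
wrist_force: [-0.2, 0.7, -0.9]
width: 0.0942
finger_force: 0.0
```

Run:
```python
from h import *
m=camera_model("wrist"); o=get_obs(); im=snapshot("wrist"); cv2.imwrite("pics/w6.png",im); np.savez("w6.npz",**m)
print(o["time"],o["tool_pos"],o["ee_rot"],o["wrist_force"],o["width"])
```

```text
8.225 [ 0.54304469 -0.07875644  0.16394991] [-3.13989926e+00 -1.07813197e-03  1.60026540e+00] [-0.17839886  0.72721111 -0.88809658] 0.09422810352735451
```

View pics/w6.png

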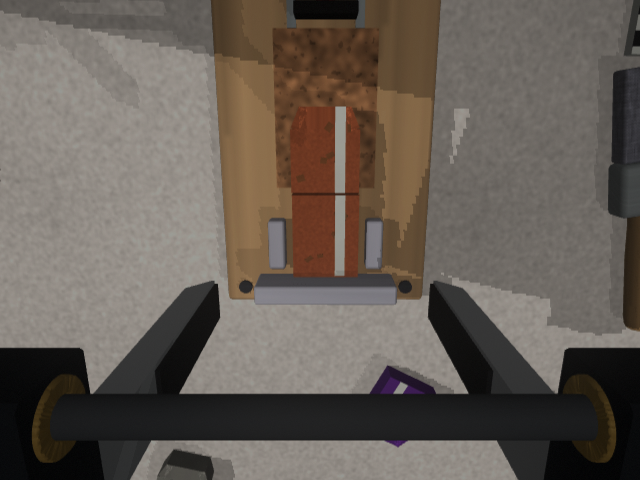

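The sherd lies flat, joint line at row 193, with sides (292-358) and stripe (~340) in line with the tile and a gap of about 1 mm. Next I go above the clamp handle and turn to pinch it across its 12 mm.

Emit:
servo_tool:
  targets:
    - [3, 0, 0, 10]
    - [7, 0, 0, 20]
    - [11, 0, 0, 30]
    - [15, 0, 0, 40]
    - [19, 0, 0, 50]
    - [22, 0, 0, 60]
    - [24, 0, 0, 70]
    - [24.9, 0.1, 0, 80]

```text
time: 9.28
tool_pos: [0.536, 0.1719, 0.164]
ee_rot: [-3.141, 0.002, 0.202]
wrist_force: [0.3, 0.7, 0.4]
width: 0.0941
finger_force: 0.0
```

Emit:
servo_tool:
  targets:
    - [0, 0, 0, 10]
    - [0, 0, 0, 10]
    - [0, 0, 0, 10]

```text
time: 9.65
tool_pos: [0.5368, 0.17, 0.1645]
ee_rot: [3.141, 0.001, 0.033]
wrist_force: [-0.4, 0.4, -0.4]
width: 0.094
finger_force: 0.0
```

Run:
```python
from h import *
m=camera_model("wrist"); o=get_obs(); im=snapshot("wrist"); cv2.imwrite("pics/w7.png",im); np.savez("w7.npz",**m)
print(o["time"],o["tool_pos"],o["ee_rot"],o["wrist_force"],o["width"])
hsv=cv2.cvtColor(im,cv2.COLOR_BGR2HSV)
k=cv2.inRange(hsv,(0,170,60),(6,255,255))|cv2.inRange(hsv,(174,170,60),(180,255,255))
n,l,s,c=cv2.connectedComponentsWithStats(k)
for i in range(1,n):
    if s[i,4]>100: print(s[i],c[i])
```

```text
9.65 [0.53677671 0.1699581  0.16450375] [3.14144461e+00 8.87844689e-04 3.26353716e-02] [-0.38680623  0.43382719 -0.4333543 ] 0.09398639283087346
[ 312  210   21   89 1756] [321.75740319 254.27220957]
[440 227  25  17 387] [451.99483204 234.89147287]
```

View pics/w7.png

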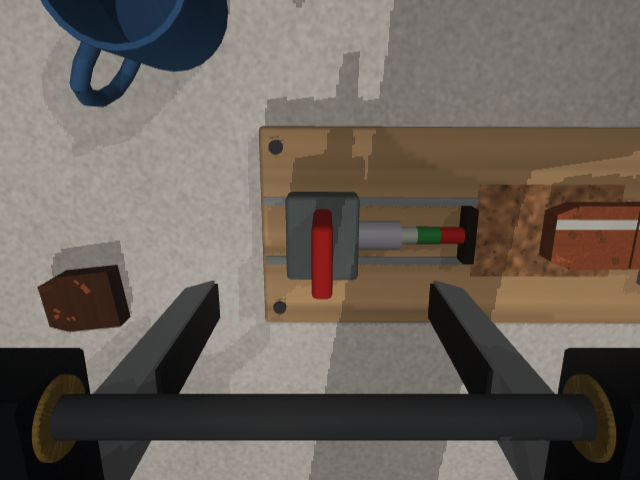

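The handle is at (322,254) between the open fingers. The rod shows white (409), green (428) and red (452) before the black pad at (468,235). I'm checking the handle's position by ray.

Run:
```python
from h import *
im=cv2.imread("pics/w7.png"); m=dict(np.load("w7.npz"))
hsv=cv2.cvtColor(im,cv2.COLOR_BGR2HSV)
for r in(220,250,285,292): print(r,[tuple(map(int,hsv[r,x])) for x in range(308,336,2)])
print(ray(m,np.array([[313,212],[331,212],[313,298],[331,298.]]),.099).round(4))
```

```text
220 [(90, 11, 68), (75, 15, 69), (4, 68, 64), (1, 197, 62), (1, 201, 66), (1, 200, 69), (2, 203, 69), (1, 200, 69), (1, 204, 70), (1, 203, 69), (1, 203, 68), (2, 206, 67), (0, 5, 55), (90, 5, 56)]
250 [(83, 15, 69), (80, 11, 69), (1, 203, 94), (1, 216, 123), (1, 211, 140), (1, 213, 141), (1, 213, 141), (1, 215, 141), (1, 210, 142), (1, 213, 140), (1, 214, 131), (1, 211, 116), (2, 180, 65), (90, 14, 74)]
285 [(16, 115, 149), (16, 115, 149), (3, 193, 95), (1, 210, 125), (1, 210, 141), (1, 209, 144), (1, 210, 143), (1, 212, 141), (1, 210, 141), (1, 210, 141), (1, 210, 131), (1, 209, 116), (8, 154, 101), (16, 115, 149)]
292 [(17, 112, 159), (17, 111, 159), (2, 188, 95), (1, 208, 125), (1, 210, 141), (1, 210, 142), (1, 208, 142), (1, 213, 140), (1, 212, 141), (1, 213, 140), (1, 208, 131), (1, 209, 117), (12, 130, 129), (16, 114, 159)]
[[0.5672 0.1763 0.099 ]
 [0.5675 0.1665 0.099 ]
 [0.517  0.175  0.099 ]
 [0.5174 0.1646 0.099 ]]
```

Emit:
servo_tool:
  targets:
    - [0, 0, 3, 0]
    - [0, 0, 6, 0]
    - [0, 0, 8.2, 0]
    - [0.1, 0, 8.4, 0]
    - [0.1, 0, 8.4, 0]

```text
time: 10.32
tool_pos: [0.5388, 0.1696, 0.0817]
ee_rot: [-3.141, -0.001, 0.03]
wrist_force: [0.7, -0.3, 0.6]
width: 0.094
finger_force: 0.0
```

Emit:
servo_tool:
  targets:
    - [0, 0, 0, 0]
    - [0, 0, 0, 0]
    - [0, 0, 0, 0]
    - [0, 0, 0, 0]
    - [0, 0, 0, 0]
    - [0, 0, 0, 0]
    - [0, 0, 0, 0]
    - [0, 0, 0, 0]
  claw: 255

```text
time: 11.32
tool_pos: [0.5382, 0.1696, 0.0809]
ee_rot: [3.142, 0.0, 0.03]
wrist_force: [-0.6, 0.6, -0.9]
width: 0.0174
finger_force: 0.0
```

Emit:
servo_tool:
  targets:
    - [0, 0, 0, 0]
    - [0, 0, 0, 0]
    - [0, 0, 0, 0]

```text
time: 11.7
tool_pos: [0.5382, 0.1702, 0.0809]
ee_rot: [-3.141, -0.0, 0.03]
wrist_force: [0.7, 3.1, -0.7]
width: 0.012
finger_force: 30.0
```

Emit:
servo_tool:
  targets:
    - [0, 0.5, 0, 0]
    - [0, 1.5, 0, 0]
    - [0, 2.5, 0, 0]
    - [0, 3.5, 0, 0]
    - [0, 4.3, 0, 0]
    - [0, 4.8, 0, 0]
    - [0, 4.8, 0, 0]
    - [0, 4.8, 0, 0]

```text
time: 12.7
tool_pos: [0.5396, 0.1216, 0.0809]
ee_rot: [3.141, 0.0, 0.029]
wrist_force: [0.9, 4.0, -1.6]
width: 0.0113
finger_force: 30.0
```

Emit:
servo_tool:
  targets:
    - [0, 0.4, 0, 0]
    - [0, 0.7, 0, 0]
    - [0, 1.0, 0, 0]
    - [0, 1.3, 0, 0]
    - [0, 1.6, 0, 0]
    - [0, 1.9, 0, 0]
    - [0, 2.2, 0, 0]
    - [0, 2.2, 0, 0]

```text
time: 13.7
tool_pos: [0.5402, 0.1015, 0.0809]
ee_rot: [-3.139, -0.0, 0.03]
wrist_force: [0.5, 8.3, -1.3]
width: 0.012
finger_force: 30.0
```

Run:
```python
from h import *
m=camera_model("wrist"); o=get_obs(); im=snapshot("wrist"); cv2.imwrite("pics/w8.png",im); np.savez("w8.npz",**m)
cv2.imwrite("pics/s8.png",snapshot("scene"))
print(o["time"],o["tool_pos"],o["ee_rot"],o["wrist_force"],o["width"],o["finger_force"])
```

```text
13.7 [0.54018741 0.10145961 0.08091433] [-3.13852551e+00 -4.44788536e-05  3.03952205e-02] [ 0.46167081  8.26842792 -1.31176689] 0.012029392811681054 30.002484619617462
```

View pics/w8.png

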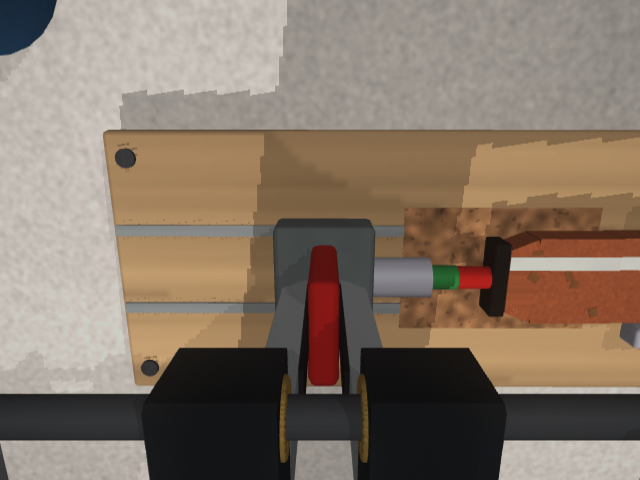

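The sleeve mouth at column 433 is just inside the green (433-458), and the pad bears on the sherd's end. I'm pushing 6 mm more to mid-green.

Emit:
servo_tool:
  targets:
    - [0, 0.2, 0, 0]
    - [0, 0.4, 0, 0]
    - [0, 0.6, 0, 0]
    - [0, 0.6, 0, 0]
    - [0, 0.6, 0, 0]

```text
time: 14.42
tool_pos: [0.5404, 0.0961, 0.0809]
ee_rot: [-3.138, -0.0, 0.031]
wrist_force: [0.5, 11.2, -1.6]
width: 0.0121
finger_force: 30.0
```

Run:
```python
from h import *
m=camera_model("wrist"); o=get_obs(); im=snapshot("wrist"); cv2.imwrite("pics/w9.png",im)
s=snapshot("scene"); cv2.imwrite("pics/s9.png",s)
print(o["time"],o["tool_pos"],o["wrist_force"],o["width"],o["finger_force"])
hsv=cv2.cvtColor(im,cv2.COLOR_BGR2HSV)
g=cv2.inRange(hsv,(45,100,30),(85,255,255)); r=cv2.inRange(hsv,(0,180,60),(5,255,255)); 
for k in(g,r):
    k=k.copy(); k[:,:400]=0; k[:, 520:]=0; x=np.nonzero(k[265:290].sum(0)>255*8)[0]; print(x.min(),x.max(),ray(m,np.array([[x.min(),277],[x.max()+1,277.]]),.032)[:,1])
a=cv2.resize(s[145:305,250:400],None,fx=3.6,fy=3.6,interpolation=2); b=cv2.resize(im[220:360,380:640],None,fx=.0+2.2,fy=2.2)
cv2.imwrite("pics/c9.png",a)
```

```text
14.425 [0.54036299 0.09614137 0.08092987] [ 0.53923833 11.19214628 -1.59336373] 0.012084554037728104 30.006198585033417
433 448 [0.03852548 0.03014853]
449 481 [0.03014853 0.01287965]
```

View pics/c9.png

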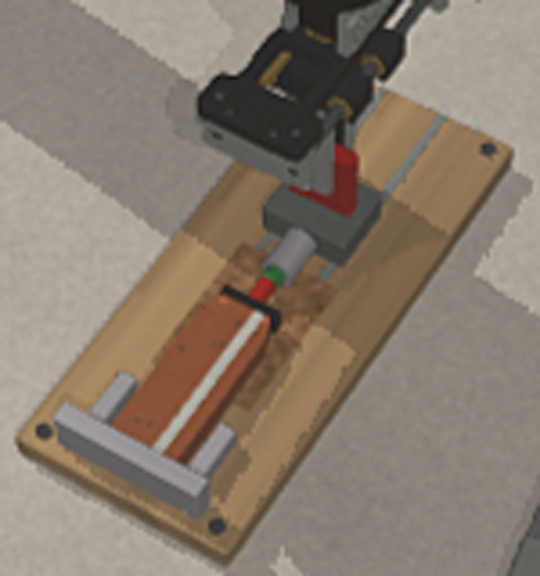

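The scene crop shows the joint shut: the stripe runs on without a gap from tile to sherd, and only the pad and jig touch the sherd. About 8 of the 16 mm of green is visible, so the sleeve stands mid-green. I'm handing in.

```bash
python3 -c "
from bench import *
print(close_job())"
```

```text
the job is handed in; nothing more can be done
None
```

The job is handed in at 14.4 s: the sherd lies flat in the jig with the joint shut and the stripe in line, and the arm is still holding the clamp with its sleeve mid-green (pad in about 20 mm).

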